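Put the closed pigment pots away in the fitted tray

ROBOT

A 6-joint arm with a two-finger parallel gripper is mounted at the origin on the work surface. World frame = base frame: x ahead of the robot, y to its left, z up, the work surface at z = 0. Lengths are in m, angles in rad, forces in N, time in s.
With the tool pointing down it reaches from about 0.4 to 0.925 m from the base axis. Payload 3.4 kg.
Tool frame: the origin (TCP) lies at the very end of the fingers, on their centre line; the grasp point (between the pads) lies 19 mm behind it; z points along the fingers, y is the line along which they close (so a half turn about z gives the same grasp; the last joint's range is limited). The gripper opens to 85 mm and grips with 20 to 120 N. Pads are 22 mm wide; open, the fingers measure 114 mm over their backs; the gripper's body (76 mm by 85 mm) begins 54 mm behind the grasp point. The pads swing forward as they close: fully open they stand 13 mm farther back than shut.
Start: joints at [1.25, 0.307, 1.506, -0, 1.328, -0.073], TCP at [0.141, 0.557, 0.206] pointing down, gripper open.
Joint ranges: [-3.12, 3.12], [-1.05, 2.28], [0.14, 2.33], [-1.42, 4.57], [0.1, 2.73], [-2.68, 2.68]. Speed limits (rad/s): [2.57, 2.57, 3.14, 3.14, 3.14, 3.14].

INTERFACE

Orientations are given as a unit quaternion [w, x, y, z].
In Python, from station import ctrl, effector, kinematics, monitor, optics, workorder gives the robot as it stands. The module is installed in compiled form; this text tells all that it offers. Calls block until the motion is done:
- ctrl.reach(position, orientation): joint-space move of the TCP to a pose.
- ctrl.servo_line(position, rotation=None, rate=0.15): straight line of the TCP; rotation=None keeps the orientation; rate is the mean speed in m/s.
- ctrl.set_joints(angles): joint-space move.
- effector.let_go() and effector.clamp(): open the fingers fully, or close them until they stop; the grip force is fixed at half the most.
- ctrl.pause(seconds).
- kinematics.solve_ik(position, orientation): joint angles nearest the present ones, or None.
- monitor.get_obs(): the state.
- optics.snapshot(name): name is "scene" or "top" or "wrist"; returns a dict with "img" (420x560x3 uint8, red, green, blue), "fov_y" (degrees; the focal length in pixels is half the picture's height over the tangent of half this angle, whatever the lens; pixels are square), "cx", "cy" (the principal point, pixels), "eye" and "rotation" of the camera in the world. Camera axes: x right, y up, looking along -z (the intrinsics and any distortion apply to the point x, -y, -z); pixel columns grow to the right and rows downward; lengths in m; the calibration is good to about 2 mm. A picture is of the moment at which its call begins. There is no depth.
A pose or a line that the arm cannot do raises ctrl.MotionError and nothing moves.
- workorder.finish_job(): hands the job in; it is judged then, once.
The state is a dict: "clock": time; "q": joint angles; "qvel": joint speeds; "joint_torque": joint torques, N m; "tcp_pos": TCP position; "tcp_rot": TCP orientation; "ft_force": force on the tool from outside, world axes, zero at the start; "torque": the same for the moment, N m; "grip_width": finger opening in m; "gripper_force": force on a finger pad.
Only numpy, scipy, OpenCV 4.12 (cv2) and the standard library are available. Lean on these libraries where they do the work, as an engineer would, in place of code of your own. Each camera call takes 0.05 s, during which the arm holds its last target. There are 200 camera calls.

TASK

Put the four brass-lidded pigment pots from the restorer's bench away in the wooden tray, each standing upright and fully down in the well made for it: the square one in the square well, the round ones in the large, medium and small round wells by size. They are pottery, so set them down gently, do not drop them. The two open pots of the same sort are still in use: leave them standing where they are.

Things in the scene. Friction and masses are not known exactly. Their poses are not given: they have to be found in the camera images.
- pot_large: the large closed pot: terracotta-coloured body with a flat brass lid, round, 62 mm in diameter, straight-sided, 74 mm tall over the lid (the lid is the top 10 mm, 1 mm narrower all round, fixed on); loose, upright on the bench. Origin: centre of its underside, z up.
- pot_medium: the medium closed pot: terracotta-coloured body with a flat brass lid, round, 45 mm in diameter, straight-sided, 66 mm tall over the lid (the lid is the top 10 mm, 1 mm narrower all round, fixed on); loose, upright on the bench. Origin: centre of its underside, z up.
- pot_small: the small closed pot: terracotta-coloured body with a flat brass lid, round, 29 mm in diameter, straight-sided, 56 mm tall over the lid (the lid is the top 10 mm, 1 mm narrower all round, fixed on); loose, upright on the bench. Origin: centre of its underside, z up.
- pot_square: the square closed pot: terracotta-coloured body with a flat brass lid, 44 mm square with upright sides, 60 mm tall over the lid (the lid is the top 10 mm, 1 mm narrower all round, fixed on); loose, upright on the bench. Origin: centre of its underside, z up; x and y square to its sides.
- well_large: the well for the large pot: fixed pale wooden insert 94 x 94 x 16 mm with a round pocket 78 mm in diameter in its middle, 10 mm deep: floor 6 mm, rim 16 mm above the origin. Origin: centre of its underside (6 mm above the bench), z up, x and y along its sides. The four inserts, 95 mm apart in a 2 x 2 block, lie in a fixed wooden tray 208 mm square, its 8 mm edge 22 mm above the bench.
- well_medium: the well for the medium pot: fixed pale wooden insert 94 x 94 x 16 mm with a round pocket 60 mm in diameter in its middle, 10 mm deep: floor 6 mm, rim 16 mm above the origin. Origin: centre of its underside (6 mm above the bench), z up, x and y along its sides. Its corner of the tray varies.
- well_small: the well for the small pot: fixed pale wooden insert 94 x 94 x 16 mm with a round pocket 44 mm in diameter in its middle, 10 mm deep: floor 6 mm, rim 16 mm above the origin. Origin: centre of its underside (6 mm above the bench), z up, x and y along its sides. Its corner of the tray varies.
- well_square: the well for the square pot: fixed pale wooden insert 94 x 94 x 16 mm with a 60 by 60 mm square pocket, sides along x and y, in its middle, 10 mm deep: floor 6 mm, rim 16 mm above the origin. Origin: centre of its underside (6 mm above the bench), z up, x and y along its sides. Its corner of the tray varies.
- open_large: large open pot, still in use, stays where it is: the same terracotta-coloured round body, 62 mm in diameter, 70 mm tall, but hollow, with no lid. Loose. Origin: centre of its underside, z up. (A white mug, a wooden block and a small dark jar stand well clear, beyond x = 0.68 m, all under 90 mm tall.)
- open_medium: medium open pot, still in use, stays where it is: the same terracotta-coloured round body, 45 mm in diameter, 62 mm tall, but hollow, with no lid. Loose. Origin: centre of its underside, z up.

How it is judged:
At the end, for the whole second after the job is handed in: Each lidded pot is released, at rest and upright (within 0.1 rad) in its own well, on the floor of the pocket (underside less than 4 mm above it) and within 12 mm of the well's centre; both open pots are upright and within 20 mm of where they started (horizontal distance between pot_large and well_large below 0.012 m and z of pot_large in the frame of well_large between 0.002 and 0.01 m and angle between each of pot_large, pot_medium, pot_small, pot_square, open_large, open_medium's own z axis and vertical below 0.1 rad and linear speed of each of pot_large, pot_medium, pot_small, pot_square below 0.02 m/s and horizontal distance between pot_medium and well_medium below 0.012 m and z of pot_medium in the frame of well_medium between 0.002 and 0.01 m and horizontal distance between pot_small and well_small below 0.012 m and z of pot_small in the frame of well_small between 0.002 and 0.01 m and horizontal distance between pot_square and well_square below 0.012 m and z of pot_square in the frame of well_square between 0.002 and 0.01 m and distance of each of open_large, open_medium from where it was at the start of the episode below 0.02 m); the robot touches nothing.
It fails at once if a pot is let go more than 20 mm above the floor of its well, so that it drops ((horizontal distance between pot_large and well_large below 0.04 m and z of pot_large in the frame of well_large above 0.026 m and contact force between pot_large and the fingers below 0.1 N) or (horizontal distance between pot_medium and well_medium below 0.04 m and z of pot_medium in the frame of well_medium above 0.026 m and contact force between pot_medium and the fingers below 0.1 N) or (horizontal distance between pot_small and well_small below 0.04 m and z of pot_small in the frame of well_small above 0.026 m and contact force between pot_small and the fingers below 0.1 N) or (horizontal distance between pot_square and well_square below 0.04 m and z of pot_square in the frame of well_square above 0.026 m and contact force between pot_square and the fingers below 0.1 N)).
It fails at once if a pot hits its well hard (over 60 N), as when rammed in (contact force between pot_large and well_large above 60 N or contact force between pot_medium and well_medium above 60 N or contact force between pot_small and well_small above 60 N or contact force between pot_square and well_square above 60 N).
It fails at once if an open pot is shifted more than 20 mm or tipped (distance of any of open_large, open_medium from where it was at the start of the episode above 0.02 m or angle between any of open_large, open_medium's own z axis and vertical above 0.3 rad).
It also fails if it takes over 109 s, if anything falls off the work surface, if the arm or the gripper's body presses on something with over 40 N, if the wrist force passes 120 N, or if a joint passes its speed limit or range.

## Working session

There is one attempt and no reset: what is moved stays moved. The work goes in short steps, each a Python script; the robot and the scene stay as the last script left them, time stands still between calls to the robot, and variables do not carry over. Pictures are saved under pics/ and viewed, at most 14 in all, crops included, and the job is handed in when it is done.

```bash
mkdir -p pics; python3 - <<'E'
from station import *
import cv2
for n in ["scene","top"]:
    s=optics.snapshot(n); cv2.imwrite(f"pics/{n}0.png",s["img"][:,:,::-1])
    print({k:v for k,v in s.items() if k!="img"})
o=monitor.get_obs(); print(o)
E
```

```text
{'fov_y': 52.046336414966426, 'cx': 277.1664390020801, 'cy': 207.96766688427067, 'eye': array([ 1.07574664, -0.34386272,  0.84233603]), 'rotation': array([0.83057674, 0.29220686, 0.15838302, 0.44684701])}
{'fov_y': 54.36888072521801, 'cx': 278.6419764567278, 'cy': 206.43052390511704, 'eye': array([0.37614625, 0.01636201, 0.95101307]), 'rotation': array([-0.7048112 , -0.04639469,  0.06367422,  0.70500659])}
{'clock': 0.1, 'q': array([ 1.24947754e+00,  3.07499067e-01,  1.50757260e+00,  3.64937697e-06,
        1.32841788e+00, -7.34840702e-02]), 'qvel': array([-1.46565412e-03, -4.13968484e-03, -2.48668715e-03,  2.94053436e-05,
        1.77768177e-03,  6.47126324e-04]), 'joint_torque': array([-4.70396008e-04, -4.58532643e+01, -2.52609479e+01, -1.22058968e-04,
        5.58777610e-03,  1.26781171e-05]), 'tcp_pos': array([0.14084308, 0.5567638 , 0.20486145]), 'tcp_rot': array([-1.87747245e-04,  1.23600846e-01,  9.92331563e-01, -9.29677811e-04]), 'ft_force': array([ 0.57248348, -0.03149788, -0.07612825]), 'torque': array([-0.04623562, -0.04480398, -0.02775703]), 'gripper_force': 0.0, 'grip_width': 0.08529078849900351}
```

View pics/scene0.png

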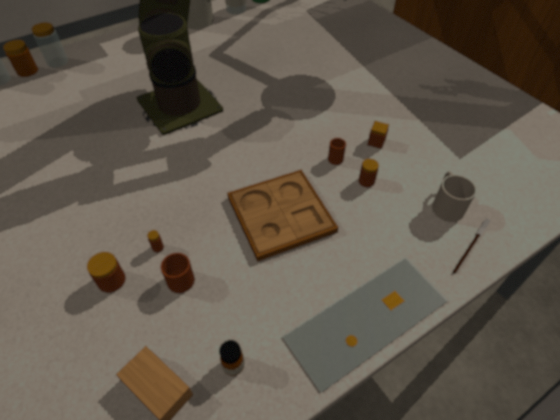

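View pics/top0.png

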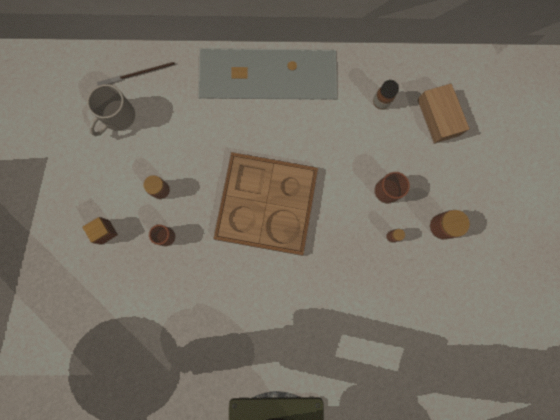

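Top view: tray centred near (266,203) with square well (250,180), small (290,186), medium (243,218), large (285,226). Lids: large (455,223), small (399,235), medium (154,185), square (97,230); open pots at (393,186) and (162,235).

```bash
cat > h.py <<'E'
import numpy as np, cv2
from scipy.spatial.transform import Rotation as R
from station import *
def Rm(q): return R.from_quat(np.r_[q[1:],q[0]]).as_matrix()
def foc(s): return 210/np.tan(np.radians(s["fov_y"])/2)
def cast(s,uv,z):
    uv=np.atleast_2d(np.asarray(uv,float)); f=foc(s)
    d=np.c_[(uv[:,0]-s["cx"])/f,-(uv[:,1]-s["cy"])/f,-np.ones(len(uv))]@Rm(s["rotation"]).T
    return (s["eye"]+d*((z-s["eye"][2])/d[:,2])[:,None])[:,:2]
def quat(a):  # tool down, closing line (tool y) at angle a from world x
    y=np.array([np.cos(a),np.sin(a),0]); z=np.array([0,0,-1.]); 
    q=R.from_matrix(np.c_[np.cross(y,z),y,z]).as_quat(); return np.r_[q[3],q[:3]]
E
python3 - <<'E'
from h import *
s=optics.snapshot("top"); im=s["img"]; hsv=cv2.cvtColor(im,cv2.COLOR_RGB2HSV)
for n,p in dict(lidL=(455,223),lidS=(399,235),lidM=(154,185),lidQ=(97,230),bodyL=(440,228),openL=(384,192),openrim=(393,200),table=(350,200),insert=(265,205),edge=(220,200)).items(): print(n,hsv[p[1],p[0]])
c=np.vstack([np.hstack([cv2.resize(im[135:265,345:485],None,fx=2.8,fy=2.8),cv2.resize(im[135:265,70:210],None,fx=2.8,fy=2.8)])])
d=cv2.resize(im[145:260,205:325],None,fx=2,fy=2)
e=np.zeros((230,784,3),np.uint8); e[:,:240]=d
cv2.imwrite("pics/c1.png",np.clip(np.vstack([c,e])[:,:,::-1]*1.8,0,255))
E
```

```text
lidL [ 17 139 121]
lidS [ 17 132 120]
lidM [ 17 136 124]
lidQ [ 16 143 127]
bodyL [  9 123  85]
openL [  9 120  89]
openrim [10 94 68]
table [ 21  29 141]
insert [ 15 118 125]
edge [ 16  50 123][ WARN:0@0.712] global loadsave.cpp:1063 imwrite_ Unsupported depth image for selected encoder is fallbacked to CV_8U.
```

View pics/c1.png

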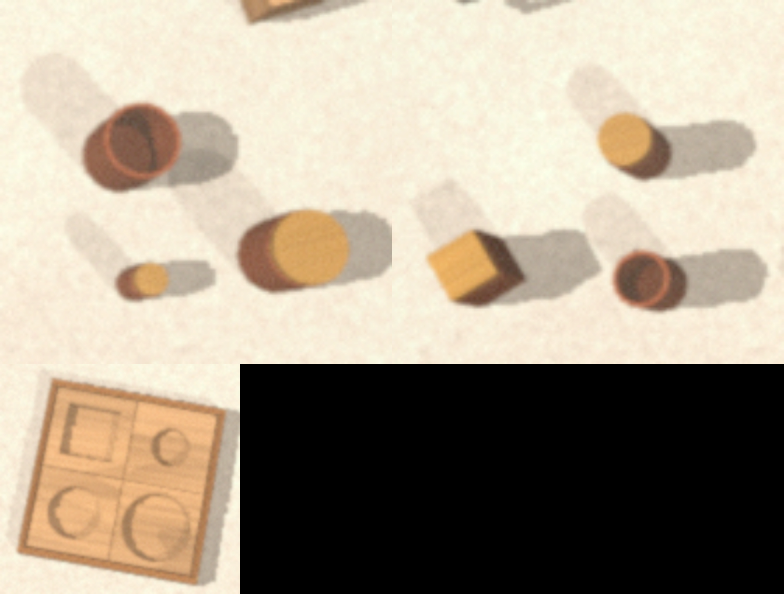

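The crop shows the four lids with clean brass edges, the two open rims, and the tray (rotated about -8°). I'm measuring them by mask next.

```bash
python3 - <<'E'
from h import *
Z=dict(L=.074,M=.066,S=.056,Q=.060)
out={}
for cam,seeds,tseed in [("top",dict(L=(455,223),S=(399,235),M=(154,185),Q=(97,230)),(265,205)),
                  ("scene",dict(L=(104,264),S=(154,235),M=(369,165),Q=(379,128)),(282,215))]:
    s=optics.snapshot(cam); hsv=cv2.cvtColor(s["img"],cv2.COLOR_RGB2HSV).astype(int)
    if cam=="scene": print(hsv[264,104],hsv[280,112],hsv[128,379],hsv[215,282],hsv[200,340])
    lo=100 if cam=="top" else 80
    m=((hsv[...,0]>=13)&(hsv[...,0]<=22)&(hsv[...,1]>85)&(hsv[...,2]>lo)).astype(np.uint8)
    n,lab,st,ce=cv2.connectedComponentsWithStats(m)
    for k,(u,v) in seeds.items():
        l=lab[v,u]
        if l==0: print(cam,k,"miss"); continue
        mm=(lab==l).astype(np.uint8); c=max(cv2.findContours(mm,0,1)[0],key=len)[:,0]
        P=cast(s,np.argwhere(mm)[:,::-1],Z[k]); r=cv2.minAreaRect((cast(s,c,Z[k])*1000).astype(np.float32))
        print(cam,k,st[l],P.mean(0).round(4),np.round(r[0],1),np.round(r[1],1),round(r[2],1))
    m=(hsv[...,1]>65).astype(np.uint8); n,lab,st,ce=cv2.connectedComponentsWithStats(m)
    l=lab[tseed[1],tseed[0]]; c=max(cv2.findContours((lab==l).astype(np.uint8),0,1)[0],key=len)[:,0]
    r=cv2.minAreaRect((cast(s,c,.022)*1000).astype(np.float32)); print(cam,"tray",st[l],r)
    if cam=="top":
        b=(hsv[...,0]<12)&(hsv[...,1]>60)
        for k,uv,z in [("OL",(396,185),.07),("OM",(160,234),.062),("wQ",(250,180),.022),("wS",(290,186),.022),("wM",(243,218),.022),("wL",(285,226),.022)]: print(k,cast(s,uv,z).round(3))
    else: print("wells",[cast(s,p,.022).round(3) for p in [(307,218),(271,229),(290,190),(257,200)]])
E
```

```text
top L [442 210  28  27 578] [ 0.4785 -0.3916] [ 478.4 -391.5] [58.3 58.1] 71.9
top S [393 229  12  12 116] [ 0.4548 -0.2706] [ 454.5 -270.4] [24.5 24.6] 87.4
top M [144 175  18  20 274] [0.5641 0.2712] [563.7 271.2] [42.4 37. ] 2.8
top Q [ 83 217  24  26 353] [0.4652 0.3932] [464.9 392.9] [41.6 40.1] 32.5
top tray [ 213  152  105  103 8086] ((531.294677734375, 22.081153869628906), (208.49362182617188, 208.81124877929688), 79.64037322998047)
OL [[ 0.563 -0.266]]
OM [[0.455 0.251]]
wQ [[0.584 0.06 ]]
wS [[ 0.57  -0.033]]
wM [[0.495 0.075]]
wL [[ 0.477 -0.021]]
[ 19 226 106] [ 10 232  44] [ 19 225 111] [ 16 156 113] [ 18  40 129]
scene L [ 87 251  31  25 567] [ 0.4799 -0.3915] [ 478.7 -391.5] [58.8 59.2] 0.3
scene S [147 230  13  10  95] [ 0.4558 -0.2707] [ 455.6 -269.8] [26.5 23.9] 66.7
scene M [361 158  18  13 170] [0.5637 0.2724] [563.8 272.9] [41.7 41.6] 35.5
scene Q [371 121  18  14 165] [0.466 0.395] [466.5 394.8] [43.9 44.8] 34.4
scene tray [ 227  169  112   93 6382] ((536.961181640625, 20.124435424804688), (214.83538818359375, 224.47190856933594), 79.88241577148438)
wells [array([[0.589, 0.061]]), array([[ 0.569, -0.029]]), array([[0.493, 0.077]]), array([[ 0.475, -0.01 ]])]
```

```bash
cat >> h.py <<'E'
C=np.array([.5313,.0221]); T=np.radians(-10.36)
ex=np.array([np.cos(T),np.sin(T)]); ey=np.array([-ex[1],ex[0]])
D=np.radians
# pot xy, pick closing angle, well xy, place closing angle, TCP height above pot underside
J=dict(Q=((.4656,.394),D(33.5),C+.0475*(ex+ey),T,.020),
       M=((.5639,.2718),D(101),C+.0475*(ey-ex),T-D(45),.020),
       L=((.479,-.3915),D(-34),C-.0475*(ex+ey),T+D(45),.022),
       S=((.4552,-.2706),D(90),C+.0475*(ex-ey),T-D(45),.018))
UP=.19
def best(xy,z,a,sym=2):
    """tool-down quaternion among equivalent grasp turns with least last-joint angle"""
    c=[]
    for k in range(sym):
        q=quat(a+k*2*np.pi/max(sym,2)); j=kinematics.solve_ik([*xy,z],q)
        if j is not None: c.append((abs(j[5]),k,q))
    return min(c,key=lambda t:t[:2])[2]
def fz(): return np.mean([monitor.get_obs()["ft_force"][2] for _ in range(3)])
def pick(k):
    xy,a,_,_,h=J[k]; q=best(xy,UP,a,4 if k=="Q" else 2)
    ctrl.reach([*xy,UP],q)
    s=optics.snapshot("wrist"); cv2.imwrite(f"pics/w_{k}.png",s["img"][:,:,::-1])
    ctrl.servo_line([*xy,h],rate=.15); effector.clamp(); ctrl.pause(.2)
    o=monitor.get_obs(); print(k,"grip",o["grip_width"],o["gripper_force"])
    ctrl.servo_line([*xy,UP],rate=.15)
    o=monitor.get_obs(); print("lifted",o["grip_width"],o["gripper_force"],o["clock"])
def place(k):
    _,_,w,a,h=J[k]; q=best(w,UP,a,4 if k=="Q" else 2)
    ctrl.reach([*w,UP],q); z=.012+h
    ctrl.servo_line([*w,z+.020],rate=.15); ctrl.servo_line([*w,z+.004],rate=.04); ctrl.pause(.2); f0=fz()
    for d in np.arange(.0035,-.0026,-.0005):
        ctrl.servo_line([*w,z+d],rate=.02); ctrl.pause(.05)
        if abs(fz()-f0)>3: break
    print("down at",d,fz()-f0,monitor.get_obs()["tcp_pos"]-[*w,z])
    effector.let_go(); ctrl.servo_line([*w,UP],rate=.15); print("t",monitor.get_obs()["clock"])
E
python3 - <<'E'
from h import *
for k,(xy,a,w,b,h) in J.items():
    for p,an in ((xy,a),(w,b)):
        print(k,[(lambda j:None if j is None else round(j[5],2))(kinematics.solve_ik([*p,h+.0],quat(an+i*np.pi/2))) for i in range(4)])
pick("Q")
E
```

```text
Q [np.float64(0.05), np.float64(-1.52), None, np.float64(1.62)]
Q [np.float64(0.21), np.float64(-1.36), None, np.float64(1.78)]
M [np.float64(-1.38), None, np.float64(1.76), np.float64(0.19)]
M [np.float64(1.04), np.float64(-0.53), np.float64(-2.1), np.float64(2.61)]
L [np.float64(-0.16), np.float64(-1.73), None, np.float64(1.41)]
L [np.float64(-0.73), np.float64(-2.3), np.float64(2.41), np.float64(0.84)]
S [np.float64(-2.19), np.float64(2.53), np.float64(0.95), np.float64(-0.62)]
S [np.float64(0.83), np.float64(-0.74), np.float64(-2.31), np.float64(2.4)]
Q grip 0.040442027930590284 60.78719297423959
lifted 0.040401843650456674 60.60517433099449 4.9083
```

```bash
python3 - <<'E'
from h import *
a=cv2.imread("pics/w_Q.png"); s=optics.snapshot("wrist"); t=optics.snapshot("scene")
b=s["img"][:,:,::-1]; c=t["img"][:,:,::-1][20:230,260:540]
o=np.hstack([cv2.resize(x,(390,292)) for x in (a,b)]); d=np.zeros((292,780,3),np.uint8); d[:,:390]=cv2.resize(c,(390,292))
cv2.imwrite("pics/v1.png",cv2.convertScaleAbs(np.vstack([o,d]),alpha=1.5))
E
```

```text
(no output)
```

View pics/v1.png

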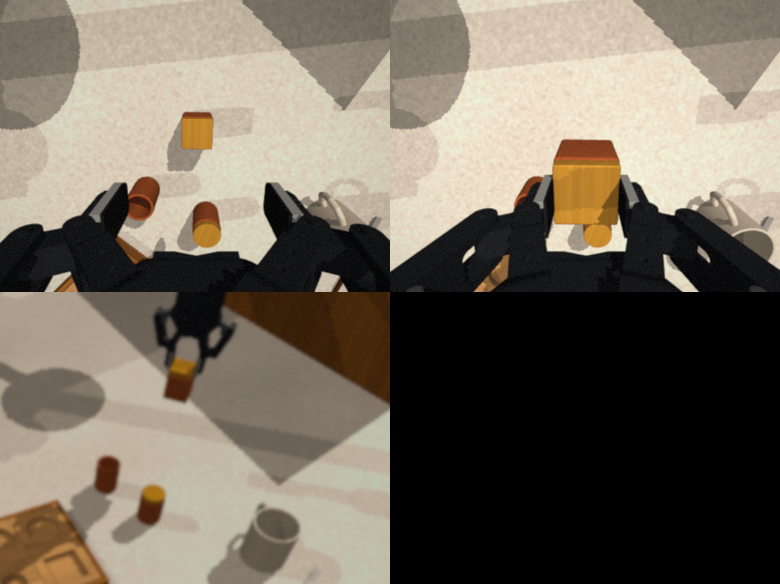

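The wrist view shows the square pot held squarely between the pads, upright, so the yaw is right (the width reading is a bit low). I'm placing it now.

```bash
python3 - <<'E'
from h import *
place("Q")
s=optics.snapshot("wrist"); t=optics.snapshot("top")
a=cv2.resize(s["img"],(390,292)); b=cv2.resize(t["img"][130:280,180:380],(390,292))
cv2.imwrite("pics/v2.png",cv2.convertScaleAbs(np.hstack([a,b])[:,:,::-1],alpha=1.5))
E
```

```text
down at 0.0005 5.661579600631458 [ 8.52193580e-05 -5.90341301e-07  9.58784836e-04]
t 11.9667
```

View pics/v2.png

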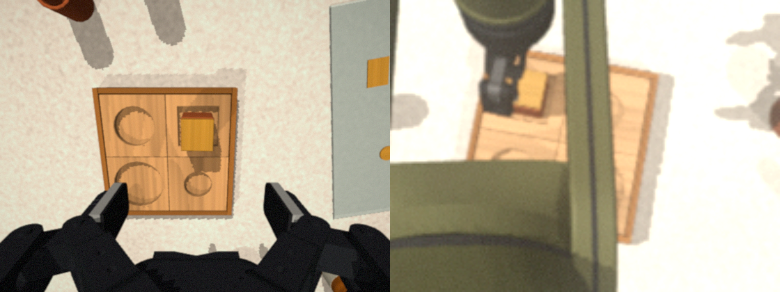

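The square pot sits in its pocket, aligned, with contact at the expected floor height. Next is the medium pot.

```bash
python3 - <<'E'
from h import *
pick("M")
if monitor.get_obs()["grip_width"]>.03: place("M")
E
```

```text
M grip 0.04187546665379099 59.951201907824725
lifted 0.041574187943619216 60.845986406493466 16.7833
down at 0.001 3.6971751158485686 [1.49878236e-04 8.15448880e-05 1.17976866e-03]
t 24.175
```

```bash
python3 - <<'E'
from h import *
pick("L")
if monitor.get_obs()["grip_width"]>.05: place("L")
E
```

```text
L grip 0.05929965672855506 63.310303688049316
lifted 0.05932501120416856 64.82687830924988 29.0333
down at 0.0015 5.7204878801499035 [ 3.41537431e-05 -2.58958820e-05  1.81147758e-03]
t 35.3083
```

```bash
python3 - <<'E'
from h import *
pick("S")
if .015<monitor.get_obs()["grip_width"]<.04:
    place("S")
    ctrl.reach([.30,.45,.25],best((.30,.45),.25,D(90)))
    t=optics.snapshot("top"); u=optics.snapshot("scene")
    a=cv2.resize(t["img"][130:280,180:380],(390,292)); b=cv2.resize(u["img"][140:275,200:380],(390,292))
    c=cv2.resize(t["img"],(390,292)); d=cv2.resize(u["img"],(390,292))
    cv2.imwrite("pics/v3.png",cv2.convertScaleAbs(np.vstack([np.hstack([a,b]),np.hstack([c,d])])[:,:,::-1],alpha=1.5))
E
```

```text
S grip 0.02444533426791545 73.6816246714443
lifted 0.02437163736468629 73.35158768109977 40.2417
down at 0.0 6.67612186864258 [ 2.82785054e-04 -2.23274737e-05  7.90898106e-04]
t 47.3417
```

View pics/v3.png

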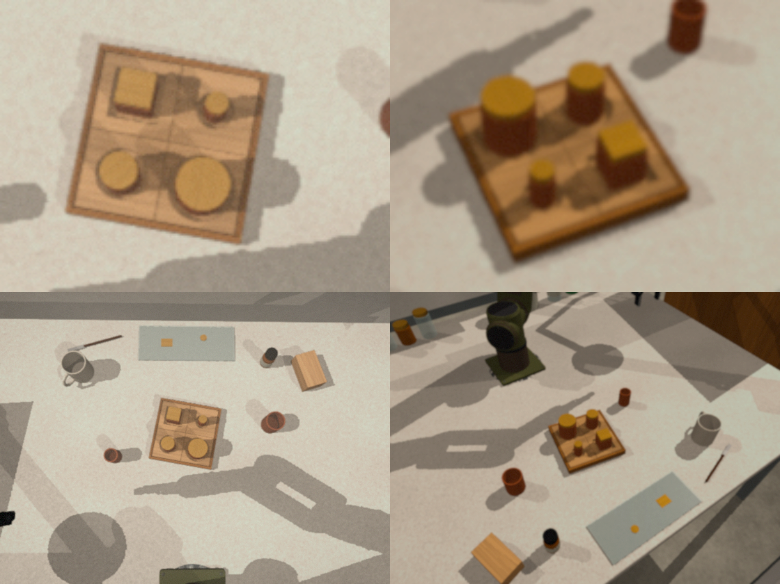

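All four lidded pots are upright in their wells, and both open pots are where they were. I'll check lid centres numerically: crop px square (136,90), small (216,103), medium (118,171), large (203,184).

```bash
python3 - <<'E'
from h import *
s=optics.snapshot("top"); ok=True
for k,p,h in [("Q",(136,90),.060),("S",(216,103),.056),("M",(118,171),.066),("L",(203,184),.074)]:
    e=cast(s,(180+p[0]/1.95,130+p[1]/1.946),h+.012)[0]-J[k][2]; print(k,(e*1000).round(1)); ok&=np.hypot(*e)<.009
if ok: print(workorder.finish_job())
E
```

```text
Q [-5.2 -2.2]
S [-2.   0.8]
M [-4.8 -0.6]
L [-3.  -0.4]
the job is handed in; nothing more can be done
None
```

The job is handed in: all four lidded pots stand in their own wells (estimated 2–6 mm off centre from the last picture, limit 12 mm), set down gently, both open pots look unmoved, and the clock was at about 50 s of the 109 s allowed; the judge's verdict was not returned.

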